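Clear the light-box flap and hold it at its balance point

ROBOT

A 6-joint arm with a two-finger parallel gripper is mounted at the origin on a cart in front of the work surface, level with it; the furniture and walls round the work are solid. World frame = base frame: x ahead of the robot, y to its left, z up, the work surface at z = 0. Lengths are in m, angles in degrees, forces in N, time in s.
With the tool pointing down it reaches from about 0.4 to 0.825 m from the base axis. Payload 7 kg.
Tool frame: the origin (TCP) lies on the front face of the gripper's body, between the roots of the fingers; the fingertips stand 66 mm ahead of it and the grasp point (between the pads) lies 47 mm ahead of it (nose_length is the distance from the TCP to the fingertips, in m); y points along the fingers, z is the direction in which the jaws open and shut, and the axes are right-handed (so a half turn about y gives the same grasp; the last joint's range is limited). The gripper opens to 88 mm and grips with 3 to 60 N. Pads are 19 mm wide; open, the fingers measure 130 mm over their backs; the gripper's body (78 mm by 193 mm) begins 47 mm behind the grasp point.
Start: joints at [85.663, 20.546, 0.682, 0, -70.136, -16.507], TCP at [0.24, 0.631, 0.292] pointing down, gripper open.
Joint ranges: [-176.03, 176.03], [-82.01, 121.73], [-58.28, 71.71], [-173.87, 95.51], [-174.79, -0.11], [-173.66, 173.66]. Speed limits (degrees/s): [136.94, 136.94, 172.46, 180, 180, 180].

INTERFACE

Orientations are given as [roll, pitch, yaw] about the fixed x, y, z axes, in that order (R = Rz(yaw) Ry(pitch) Rx(roll)).
In Python, from plant import get_state, capture, close_job, nose_length gives the robot as it stands.
- The arm moves only by the tool apply_moves, never from a script. Its argument "rows" is a list of rows, each a list of 2 entries, a list of its own where there are three numbers: the shift along the tool's x, y, z in m, then the turn about the tool's y in degrees. In form: [[[tx, ty, tz], yaw], ...]. A call has 1 to 20 rows; each row is the pose to reach, as a shift and turn from the pose commanded when the call began, along the tool's axes at that moment; what a row does not reach only later rows make up. A row lasts 1/8 s, in which the tool goes at most 62.5 mm and 10.7 degrees, less where a joint would pass 70% of its speed; a pose out of reach is approached as far as the arm can. A call with a gripper value outside its range is refused whole. "gripper" is the opening, from 0 (shut) to 1 (fully open), set as the call begins (left out, the last holds). The fingers move at their own pace and stop on an object; "grip_force" is the grip in N (left out, the last holds). Time passes only in rows, so rows that repeat a pose let the fingers close. It gives the time, the measured TCP pose, the force and the opening at its end, in the units of the state.
- get_state(): the state, without advancing time (a new reading comes with each control period).
- capture(name): name is "scene" or "top" or "wrist"; returns a dict with "pixels" (384x512x3 uint8, blue, green, red), "z_map" (384x512 float32, m along the optical axis (not along the pixel's ray), 0 where there is no reading), "intrinsics" (3x3 intrinsics, pixels), "D" ([k1, k2, p1, p2, k3] as OpenCV has them; the pictures are not rectified), "rvec" (rotation vector, rad) and "tvec" (3), from world to camera coordinates, as OpenCV has them; the wrist camera has in their place "mount" (4x4, takes a point from camera to tool coordinates, whose origin is the TCP and whose axes are the tool frame's). Camera axes: x right, y down, z forward; pixel columns grow to the right and rows downward; lengths in m; the calibration is good to about 2 mm. A picture is of the moment at which its call begins: read the wrist's pose just before it.
- close_job(): hands the job in, once; it reports no verdict.
The state is a dict: "time_s": time; "joints": joint angles; "qd": joint speeds; "joint_torque": joint torques, N m; "tcp_pos": TCP position; "eef_rot": TCP orientation; "contact_force": force on the tool from outside, world axes, zero at the start; "moment": the same for the moment, N m; "gripper_width": finger opening in m.
Only numpy, scipy, OpenCV 4.12 (cv2) and the standard library are available. Lean on these libraries where they do the work, as an engineer would, in place of code of your own. Each camera call takes 0.05 s, during which the arm holds its last target.

TASK

Somebody left the spare lens standing on the flap of the inspection light box: take it off and stand it upright in the parts tray. Then swing the flap up by its side grip to its over-centre balance point, where it would fall neither shut nor open (it is not where the plate stands vertical), without letting it tip over to the far side. Finish while still holding it there, still, with the grip pinched between the fingers, so that I can fit the stay.

Things in the scene. Friction and masses are not known exactly. Their poses are not given: they have to be found in the camera images.
- light_box: Grey inspection light box, fixed to the worktop, 105 mm deep, 110 mm wide, 40 mm high, covered by an aluminium flap. Origin: on the worktop, under its middle (hinge lugs included). Its x axis points from the free front edge to the hinge at the rear (away from the robot, turned up to 0.35 rad either way), y to the left, z up.
- flap (a joint): Hinge of the flap, an aluminium plate 108 x 110 x 5 mm, about 0.35 kg. 0 = lying shut on the box; grows as the free front edge swings up and back; 2.2 = fallen open. The axis runs along the box's y, 18 mm below the plate's middle plane, so it balances before the plate is vertical: at 1.31 rad. No spring, hardly any friction: below that it falls shut, above it falls open. Lifting takes about 2 N.
- flap_hinge (a point): Middle of the hinge axis: 50 mm behind the box's origin along its x, 28 mm above the worktop. It stays put as the flap swings.
- flap_grip (a point): Middle of the side grip: a round steel bar, 12 mm thick, parallel to the hinge, that sticks out 60 mm to the left (+y) of the flap's front edge and ends in a black 16 mm cap. With the flap shut this point lies 108 mm in front of the hinge point, 88 mm left of and 18 mm above it; it swings round the axis at 109.5 mm radius. Pinched across from above, the bar turns between the fingers.
- lens_center (a point): Centre of the spare lens, a black ribbed camera lens 37 mm in diameter, 47 mm high, about 70 g, standing upright on the shut flap (foot 48.5 mm above the worktop at the start). The centre is 23.5 mm above its foot; its z axis runs up through the lens. The upper 39 mm is about 34 mm across.
- tray: Blue open parts tray, loose, 65 x 120 mm, 30 mm high, walls and floor 2 mm, 0.2 kg. Origin: on the worktop under its middle; x along the short side, y along the long side, z up. A divider 20 mm high at y = -12 mm makes a larger compartment (y -11 to 58 mm) and a smaller one (-58 to -13 mm), both 60 mm wide in x. The lens fits into either; the flat rings in the larger one do not hinder.
Not all that is in view belongs to the job. Of the things that look like the part that bears lens_center, the larger one is meant.

How it is judged:
By the outcome, as a careful person would: the job done as asked, in the order asked, and still so for the second after the job is handed in, while the arm keeps its last pose, push and grip.
It also fails if it takes over 56 s, if anything falls off the work surface, if the arm or the gripper's body presses on something with over 40 N, if the wrist force passes 120 N, or if a joint passes its speed limit or range.

## Working session

There is one attempt and no reset: what is moved stays moved. The work goes in short steps, Python scripts to look and compute and a tool call to move; the robot and the scene stay as the last step left them, time stands still between calls to the robot, and variables do not carry over. Pictures are saved under pics/ and viewed, and the job is handed in when it is done.

Besides the shell and the picture viewer there is one more tool, called after "Call:" as name([rows], argument=value, ...), one row to a line, values as JSON. apply_moves: Moves the arm, as the interface text tells. Its arguments: {"type":"object","properties":{"rows":{"type":"array"},"gripper":{"type":"number"},"grip_force":{"type":"number"}},"required":["rows"]}

```bash
mkdir -p pics; ls; python3 - <<'E'
from plant import get_state,capture,nose_length
import cv2,numpy as np,pickle
print(get_state(),nose_length)
for n in ("scene","top","wrist"):
    c=capture(n); cv2.imwrite(f"pics/{n}0.png",c["pixels"]); pickle.dump(c,open(f"{n}0.pkl","wb"))
    print(n,c["intrinsics"],c["D"],c.get("rvec"),c.get("tvec"),c.get("mount"))
E
```

```text
pics
{'time_s': 0.0, 'joints': array([ 8.56628034e+01,  2.05924786e+01,  6.34204065e-01, -2.00568623e-02,
       -7.01345469e+01, -1.65053221e+01]), 'qd': array([8.70649011e-02, 7.39429247e-02, 2.70878041e-02, 2.29588878e-05,
       8.26773440e-02, 6.86850199e-02]), 'joint_torque': array([-4.90927687e-04, -5.82709408e+01,  2.93050164e+01,  6.99723691e+00,
        6.90123779e-03, -1.47625233e-04]), 'tcp_pos': array([0.24006475, 0.63047214, 0.29121427]), 'eef_rot': array([-8.99056463e+01,  8.29584421e-03,  1.59150657e+02]), 'contact_force': array([-0.15858923,  0.47198724, -0.28138522]), 'moment': array([ 0.03895934, -0.03888294,  0.02104756]), 'gripper_width': 0.08742339039918076} 0.0656
scene [[494.21689267   0.         258.65927854]
 [  0.         494.21689267 185.89111538]
 [  0.           0.           1.        ]] [-0.12401313  0.          0.          0.          0.        ] [ 0.32468382  2.64982806 -1.45502836] [ 0.4436346  -0.04040918  1.0826715 ] None
top [[366.49436428   0.         258.34827896]
 [  0.         366.49436428 192.44794553]
 [  0.           0.           1.        ]] [-0.10868111  0.          0.          0.          0.        ] [ 2.17414103 -2.16299942  0.13467599] [0.09256908 0.50911641 0.85793446] None
wrist [[281.18820041   0.         255.27725091]
 [  0.         281.18820041 192.35022484]
 [  0.           0.           1.        ]] [-0.01015086  0.          0.          0.          0.        ] None None [[ 4.35188128e-04  9.63580923e-01  2.67416558e-01 -7.23571166e-02]
 [ 1.02351852e-03 -2.67416872e-01  9.63580390e-01 -9.23997593e-02]
 [ 9.99999382e-01 -1.45632947e-04 -1.10261957e-03  1.06246791e-03]
 [ 0.00000000e+00  0.00000000e+00  0.00000000e+00  1.00000000e+00]]
```

View pics/scene0.png

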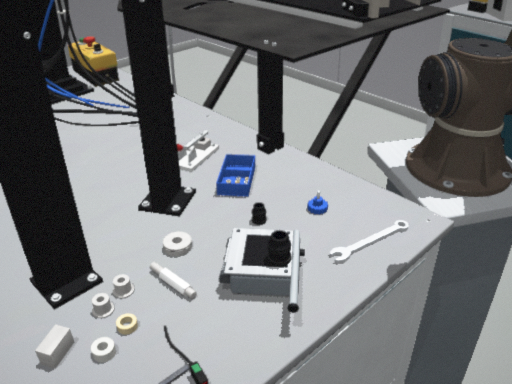

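View pics/top0.png

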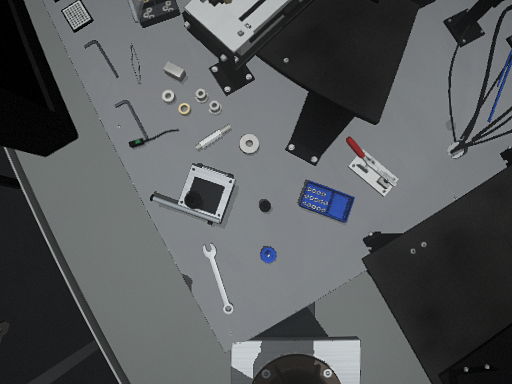

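View pics/wrist0.png

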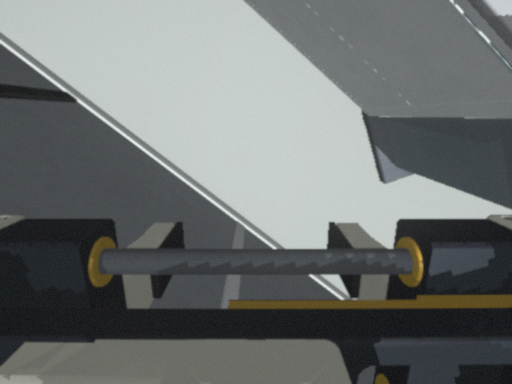

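The scene shows the light box, with a round bar grip and the larger lens on its flap, at scene (265,260) and top (205,192). The blue tray is at top (326,200). A smaller lens decoy stands on the table at top (264,205). Next I'll measure these positions.

```bash
cat > h.py <<'E'
import cv2,numpy as np,pickle
from scipy.spatial.transform import Rotation as Ro
def cloud(c,state=None):
    z=c["z_map"];K=c["intrinsics"];h,w=z.shape
    u,v=np.meshgrid(np.arange(w),np.arange(h))
    p=cv2.undistortPoints(np.stack([u,v],-1).reshape(-1,1,2).astype(np.float64),K,np.array(c["D"])).reshape(h,w,2)
    P=np.dstack([p[...,0]*z,p[...,1]*z,z])
    if c.get("rvec") is not None:
        R=cv2.Rodrigues(np.array(c["rvec"]))[0];t=np.array(c["tvec"]).ravel()
        W=(P-t)@R
    else:
        M=np.array(c["mount"]);T=tool(state)
        A=T@M; W=P@A[:3,:3].T+A[:3,3]
    W[z==0]=np.nan
    return W
def tool(s):
    T=np.eye(4);T[:3,:3]=Ro.from_euler('xyz',s["eef_rot"],degrees=True).as_matrix();T[:3,3]=s["tcp_pos"];return T
def proj(c,X):
    return cv2.projectPoints(np.atleast_2d(X).astype(float),np.array(c["rvec"]),np.array(c["tvec"]),c["intrinsics"],np.array(c["D"]))[0].reshape(-1,2)
E
python3 - <<'E'
from h import *
c=pickle.load(open("top0.pkl","rb"));W=cloud(c)
s=pickle.load(open("scene0.pkl","rb"));S=cloud(s)
np.set_printoptions(precision=4,suppress=True)
for n,(u,v) in dict(lens=(193,198),small=(264,205),capL=(154,197),gripR=(211,219),mid=(180,207),f1=(195,167),f2=(234,175),f3=(222,218),tray1=(306,181),t2=(353,192),t3=(343,220),t4=(300,208),div=(328,200),table=(280,160),table2=(240,250),blackA=(320,60),legA=(318,140),bp=(400,260)).items(): print(n,W[v,u])
# objs mask in top: z>0.015
img=c["pixels"];hsv=cv2.cvtColor(img,cv2.COLOR_BGR2HSV)
m=(hsv[...,0]>100)&(hsv[...,0]<130)&(hsv[...,1]>120)&(W[...,2]>0.022)&(W[...,2]<.04)
m[:,:285]=0;m[:,365:]=0
pts=W[m]; print(m.sum(),cv2.minAreaRect((pts[:,:2]*1000).astype(np.float32)),pts[:,2].mean())
m=(W[...,2]>0.085)&(W[...,2]<.11);m[:,:150]=0;m[:,240:]=0;m[:150]=0;m[230:]=0
p=W[m];print("lens",m.sum(),p.mean(0),cv2.minEnclosingCircle((p[:,:2]*1000).astype(np.float32)))
for n,X in(("top",W),("scene",S)):
    m=(X[...,2]>0.085)&(X[...,2]<.11)&(abs(X[...,0]-p[:,0].mean())<.04)&(abs(X[...,1]-p[:,1].mean())<.04)
    q=X[m];print(n,m.sum(),q.mean(0) if m.sum() else 0,cv2.minEnclosingCircle((q[:,:2]*1000).astype(np.float32)), np.nanmax(q[:,2]))
z=cv2.resize(img[150:240,140:370],None,fx=3.4,fy=3.4,interpolation=cv2.INTER_CUBIC);cv2.imwrite("pics/z1.png",z)
z=cv2.resize(s["pixels"][140:320,160:360],None,fx=3.3,fy=3.3,interpolation=cv2.INTER_CUBIC);cv2.imwrite("pics/z2.png",z)
E
```

```text
lens [0.4876 0.2416 0.0968]
small [0.4777 0.0816 0.035 ]
capL [0.4939 0.3426 0.0498]
gripR [0.4429 0.2057 0.0522]
mid [0.4703 0.2787 0.0551]
f1 [0.5669 0.2471 0.0465]
f2 [ 0.5557  0.1562 -0.0011]
f3 [0.4464 0.182  0.0294]
tray1 [ 0.5415 -0.0248 -0.0003]
t2 [ 0.5142 -0.1435  0.0012]
t3 [ 0.4437 -0.116   0.0033]
t4 [ 0.4735 -0.0091 -0.0006]
div [ 0.4938 -0.0798 -0.0004]
table [ 0.5951  0.0404 -0.0024]
table2 [ 0.3692  0.1393 -0.0001]
blackA [0.6328 0.0207 0.4643]
legA [ 0.6202 -0.0384  0.1043]
bp [ 0.3615 -0.1604  0.2498]
177 ((488.84649658203125, -72.31237030029297), (119.77456665039062, 65.53533935546875), 69.61038970947266) 0.028481958627990564
lens 128 [0.4845 0.2469 0.0944] ((485.0076599121094, 247.68467712402344), 13.985247611999512)
top 128 [0.4845 0.2469 0.0944] ((485.0076599121094, 247.68467712402344), 13.985247611999512) 0.098686902153455
scene 280 [0.4843 0.2512 0.0936] ((483.1654052734375, 247.17739868164062), 14.853633880615234) 0.0983088921696868
```

View pics/z1.png

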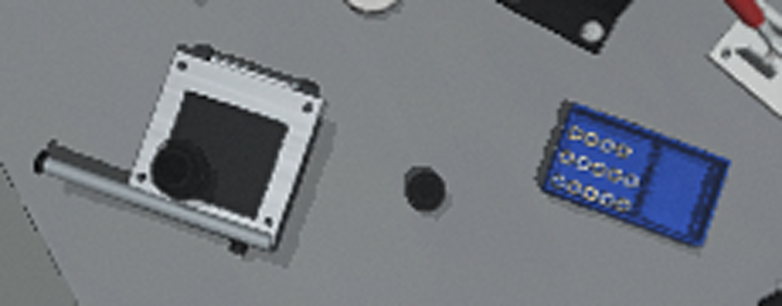

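View pics/z2.png

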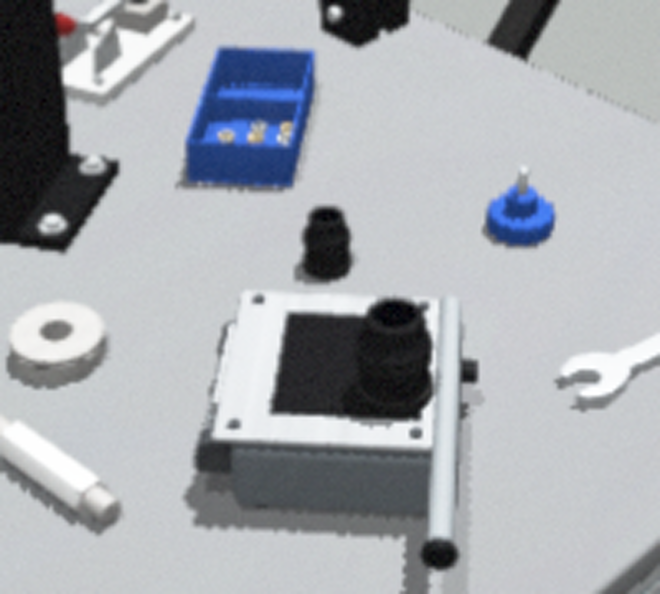

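```bash
cat > fit.py <<'E'
from h import *
np.set_printoptions(precision=4,suppress=True)
c=pickle.load(open("top0.pkl","rb"));s=pickle.load(open("scene0.pkl","rb"))
def onplane(c,uv,z):
    p=cv2.undistortPoints(np.array([[uv]],float),c["intrinsics"],np.array(c["D"])).ravel()
    R=cv2.Rodrigues(np.array(c["rvec"]))[0];t=np.array(c["tvec"]).ravel()
    C=-R.T@t;d=R.T@np.array([p[0],p[1],1]);return C+d*(z-C[2])/d[2]
if __name__=="__main__":
    A=onplane(c,(152.4,197.1),.046);B=onplane(c,(220,220.9),.046)
    A2=onplane(s,(293,307.6),.046);B2=onplane(s,(296.4,230.3),.046)
    for a,b in((A,B),(A2,B2)):
        print(a,b,np.linalg.norm(a-b),np.degrees(np.arctan2(*(a-b)[[1,0]]))-90)
    print("rear L",onplane(c,(192.9,163.2),.0485),onplane(s,(224.5,273.3),.0485))
    print("rear R",onplane(c,(235.6,178.8),.0485),onplane(s,(233.6,228.2),.0485))
    # tray top rim corners, z1 & z2 clicks at z=.03
    f=lambda x,y:(x/3.4+140,y/3.4+150); g=lambda x,y:(x/3.3+160,y/3.3+140)
    for n,(p,q) in dict(RL=((567,101),(187,148)),RR=((730,160),(219,50)),FR=((703,246),(314,53)),FL=((543,190),(293,153))).items():
        print(n,onplane(c,f(*p),.03),onplane(s,g(*q),.03))
    print("div mid",onplane(c,f(646,180),.02))
    print("lens top",onplane(c,f(178,165),.0955),onplane(s,g(395,312),.0955))
E
python3 fit.py
```

```text
[0.494  0.3475 0.046 ] [0.4388 0.1852 0.046 ] 0.17140621098474065 -18.788615828743332
[0.4903 0.3471 0.046 ] [0.4341 0.1807 0.046 ] 0.1756788231117787 -18.644466269475842
rear L [0.5757 0.2521 0.0485] [0.5702 0.2573 0.0485]
rear R [0.5386 0.1495 0.0485] [0.5355 0.1516 0.0485]
RL [ 0.5403 -0.0224  0.03  ] [ 0.537  -0.0195  0.03  ]
RR [ 0.4985 -0.1395  0.03  ] [ 0.4964 -0.1343  0.03  ]
FR [ 0.437  -0.1186  0.03  ] [ 0.4364 -0.1139  0.03  ]
FL [ 0.4764 -0.0046  0.03  ] [0.4765 0.0023 0.03  ]
div mid [ 0.4847 -0.0805  0.02  ]
lens top [0.4865 0.2432 0.0955] [0.4816 0.2451 0.0955]
```

```bash
python3 - <<'E'
from h import *
W=cloud(pickle.load(open("top0.pkl","rb"))).reshape(-1,3);S=cloud(pickle.load(open("scene0.pkl","rb"))).reshape(-1,3)
P=np.vstack([W,S]);P=P[np.isfinite(P[:,0])]
# max height grid 5cm; rows x from .9 to -0.1, cols y from .7 to -.5
for nm,P in (("top",W),("scene",S)):
    P=P[np.isfinite(P[:,0])]
    print(nm,"cols y:",[round(.7-.05*j,2) for j in range(24)])
    for i in range(22):
        x0=.9-.05*i;r=[]
        for j in range(24):
            y0=.7-.05*j
            m=(abs(P[:,0]-x0)<.025)&(abs(P[:,1]-y0)<.025)
            r.append("  . " if m.sum()<2 else "%4d"%(1000*P[m,2].max()))
        print("%.2f"%x0," ".join(r))
E
```

```text
top cols y: [0.7, 0.65, 0.6, 0.55, 0.5, 0.45, 0.4, 0.35, 0.3, 0.25, 0.2, 0.15, 0.1, 0.05, -0.0, -0.05, -0.1, -0.15, -0.2, -0.25, -0.3, -0.35, -0.4, -0.45]
0.90   .     3    4   11   12   10   10    5    5    4    2   .     0   .    .    .    .    .    .    .     5    4   36   57
0.85   .    .     3    4   12   11   11   33   32    6   56   13   11    4   .    .    .    .    .     1    5    4   34   29
0.80   .    .     0    4   10    9   11   33   33   22   72  112   17    4    5    2   .    .    .     3    4    4   21    5
0.75   .    .    .     4    4   10    9   20   19   27   28   11    4    4    4  464  466   .    .     4    4    4   15    4
0.70   .    .    .    .     4    6   11    4   16   15  513  526  511  507  466  470  467    4    4    5    4    4   12   13
0.65 -898   .    .    .     3    3   25    9    6   20  512  531  516  472  467  466  466   82    5    5    3    4   10   11
0.60 -894   .    .    .    .     3   19    4  682   34    4  512  510  466  467  467  466   83   48    5    4    3    4    4
0.55 -892 -897   .    .    .     3    5    4  697  702   52   51    4 
[... 4017 characters left out ...]
.     0    3   19  256  264  260   17    3  321  323  286  251  142   . 
0.05   .    .    .    .    .    .    .    .    .    .    .     3   36  280  281  280   17    3   .   286  303  286  190   . 
0.00   .    .    .    .    .    .    .    .    .    .    .     3   82  281  281  281   .     2   .    .   285  286  285   . 
-0.05   .    .    .    .    .    .    .    .    .    .    .     2   43  280  280  280   .    .    .    .   297  295  286   . 
-0.10   .    .    .    .    .    .    .    .    .    .    .    .    17  141  301  297   .    .    .    .    .   286  285  251
-0.15   .    .    .    .    .    .    .    .    .    .    .    .    .    .     3   .    .    .    .    .    .   249  281  252
```

```bash
python3 - <<'E'
from h import *
from fit import onplane
for n in("top","scene"):
    c=pickle.load(open(n+"0.pkl","rb"));R=cv2.Rodrigues(np.array(c["rvec"]))[0];print(n,"cam",-R.T@np.array(c["tvec"]).ravel())
    W=cloud(c)
    m=(W[...,2]>.6); v,u=np.nonzero(m);print(m.sum(),v.min() if m.sum() else 0,v.max() if m.sum() else 0,u.min() if m.sum() else 0,u.max() if m.sum() else 0)
    # shelf edge
    m=(W[...,2]>.23)&(W[...,2]<.27)&(W[...,0]>.2)&(W[...,1]<0);P=W[m]
    for x in np.arange(.3,.62,.02):
        q=P[abs(P[:,0]-x)<.01]
        if len(q):print("shelf x %.2f ymax %.3f"%(x,np.sort(q[:,1])[-min(3,len(q))]))
    m=(W[...,2]>.05)&(W[...,0]>.5)&(W[...,0]<.8)&(abs(W[...,1])<.2);P=W[m]
    for y in np.arange(-.14,.2,.02):
        q=P[abs(P[:,1]-y)<.01]
        if len(q):
            i=q[:,0].argmin();l=q[q[:,2]<.4]
            print("frame y %.2f minx %.3f z %.3f ; low minx"%(y,q[i,0],q[i,2]),l[:,0].min() if len(l) else None)
E
```

```text
top cam [0.4088 0.1049 0.9087]
7949 0 156 0 78
shelf x 0.30 ymax -0.122
shelf x 0.32 ymax -0.111
shelf x 0.34 ymax -0.099
shelf x 0.36 ymax -0.091
shelf x 0.38 ymax -0.101
shelf x 0.40 ymax -0.135
shelf x 0.42 ymax -0.169
shelf x 0.44 ymax -0.205
shelf x 0.46 ymax -0.239
shelf x 0.48 ymax -0.278
shelf x 0.50 ymax -0.309
shelf x 0.52 ymax -0.346
shelf x 0.54 ymax -0.378
shelf x 0.60 ymax -0.054
frame y -0.14 minx 0.592 z 0.058 ; low minx 0.5921625573477416
frame y -0.12 minx 0.608 z 0.063 ; low minx 0.6076691915253849
frame y -0.10 minx 0.626 z 0.078 ; low minx 0.6255942087177485
frame y -0.08 minx 0.595 z 0.463 ; low minx None
frame y -0.06 minx 0.550 z 0.457 ; low minx 0.6056766273668842
frame y -0.04 minx 0.550 z 0.465 ; low minx 0.6120254716977072
frame y -0.02 minx 0.559 z 0.460 ; low minx 0.6218509883412505
frame y 0.00 minx 0.568 z 0.460 ; low minx 0.6322444836877985
frame y 0.02 minx 0.579 z 0.461 ; low minx 0.6434967374240491
frame y 0.04 minx 0.590 z 0.457 ; low minx None
frame y 0.06 minx 0.603 z 0.455 ; low minx None
frame y 0.08 minx 0.617 z 0.463 ; low minx None
frame y 
[... 575 characters left out ...]
0.50 ymax -0.315
shelf x 0.52 ymax -0.350
shelf x 0.54 ymax -0.384
shelf x 0.56 ymax -0.420
shelf x 0.58 ymax -0.457
shelf x 0.60 ymax -0.053
frame y -0.14 minx 0.592 z 0.056 ; low minx 0.5921071436397483
frame y -0.06 minx 0.604 z 0.128 ; low minx 0.603721365267446
frame y -0.04 minx 0.610 z 0.157 ; low minx 0.6096978267839963
frame y -0.02 minx 0.621 z 0.105 ; low minx 0.620686877769144
frame y 0.00 minx 0.631 z 0.294 ; low minx 0.6310217119388516
frame y 0.02 minx 0.637 z 0.400 ; low minx 0.6371792748137043
frame y 0.14 minx 0.776 z 0.167 ; low minx 0.7758560469971384
frame y 0.16 minx 0.501 z 0.050 ; low minx 0.5006677247020545
frame y 0.18 minx 0.501 z 0.051 ; low minx 0.500834085882434
```

```bash
python3 - <<'E'
from h import *
W=cloud(pickle.load(open("top0.pkl","rb")))
m=W[...,2]>.6;P=W[m];print(P.min(0),P.max(0))
for v in range(0,160,12):
    us=np.nonzero(m[v])[0]
    if len(us):print(v,us.min(),us.max(),np.round(W[v,us.min()],3),np.round(W[v,us[len(us)//2]],3),np.round(W[v,us.max()],3))
E
```

```text
[0.46120849 0.23504667 0.64749041] [0.59680069 0.29739567 0.73189086]
0 0 23 [0.577 0.294 0.682] [0.584 0.293 0.67 ] [0.597 0.297 0.651]
12 0 27 [0.562 0.287 0.687] [0.573 0.289 0.67 ] [0.583 0.29  0.653]
24 0 32 [0.548 0.28  0.693] [0.563 0.286 0.669] [0.576 0.287 0.648]
36 0 37 [0.536 0.274 0.698] [0.551 0.28  0.671] [0.563 0.279 0.65 ]
48 0 41 [0.524 0.269 0.703] [0.54  0.275 0.674] [0.553 0.275 0.649]
60 0 47 [0.514 0.264 0.707] [0.529 0.269 0.677] [0.541 0.268 0.65 ]
72 0 51 [0.503 0.259 0.712] [0.517 0.263 0.681] [0.531 0.263 0.65 ]
84 0 56 [0.494 0.254 0.717] [0.507 0.258 0.684] [0.521 0.257 0.65 ]
96 0 62 [0.481 0.244 0.728] [0.498 0.253 0.686] [0.511 0.252 0.649]
108 0 66 [0.473 0.24  0.732] [0.485 0.244 0.697] [0.501 0.247 0.65 ]
120 0 71 [0.47  0.247 0.722] [0.477 0.24  0.699] [0.492 0.242 0.65 ]
132 0 77 [0.466 0.253 0.713] [0.472 0.244 0.688] [0.483 0.238 0.649]
144 0 67 [0.462 0.263 0.699] [0.467 0.254 0.677] [0.473 0.242 0.653]
156 41 45 [0.463 0.261 0.655] [0.464 0.26  0.654] [0.464 0.259 0.654]
```

```bash
cat > go.py <<'E'
import sys
from h import *
from plant import get_state
def delta(target,yaw=None,s=None):
    s=s or get_state();T=tool(s);d=T[:3,:3].T@(np.array(target)-T[:3,3])
    y0=np.degrees(np.arctan2(T[1,0],T[0,0]))
    t=None if yaw is None else -((yaw-y0+180)%360-180)
    print("t %.2f pos"%s["time_s"],np.round(s["tcp_pos"],4),"yaw %.2f"%y0,"F",np.round(s["contact_force"],2),"w %.4f"%s["gripper_width"],"j",np.round(s["joints"],1))
    print("delta",np.round(d,4),"turn",t)
if __name__=="__main__":
    a=[float(x) for x in sys.argv[1:]];delta(a[:3],a[3] if len(a)>3 else None)
E
python3 go.py .484 .246 .23 160.6
```

```text
t 0.15 pos [0.2401 0.6306 0.2914] yaw 159.15 F [-0.24 -0.16  1.17] w 0.0878 j [ 85.7  20.6   0.6  -0.  -70.1 -16.5]
delta [-0.3648  0.0618  0.2725] turn -1.446407807434639
```

Call:
apply_moves([
  [[-0.02, 0.003, 0.015], -0.3],
  [[-0.055, 0.009, 0.041], -0.8],
  [[-0.1, 0.017, 0.075], -1.4],
  [[-0.145, 0.025, 0.108], -1.4],
  [[-0.19, 0.032, 0.142], -1.4],
  [[-0.235, 0.04, 0.176], -1.4],
  [[-0.28, 0.047, 0.209], -1.4],
  [[-0.32, 0.054, 0.239], -1.4],
  [[-0.348, 0.059, 0.26], -1.4],
  [[-0.361, 0.0615, 0.27], -1.4],
  [[-0.3648, 0.062, 0.2725], -1.4],
  [[-0.3648, 0.062, 0.2725], -1.4],
])

```text
time_s: 1.65
tcp_pos: [0.4841, 0.2469, 0.2302]
eef_rot: [-90.0, 0.0, 160.6]
contact_force: [0.1, 0.7, 1.0]
gripper_width: 0.0876
```

```bash
python3 - <<'E'
from h import *
from plant import *
s=get_state();c=capture("wrist");W=cloud(c,s);pickle.dump((s,c),open("w1.pkl","wb"));cv2.imwrite("pics/w1.png",c["pixels"])
t=capture("top");cv2.imwrite("pics/t1.png",t["pixels"])
print(s["time_s"],s["tcp_pos"],s["eef_rot"],s["joints"])
m=(W[...,2]>.08)&(W[...,2]<.105)&(abs(W[...,0]-.484)<.05)&(abs(W[...,1]-.246)<.05);q=W[m]
v,u=np.nonzero(m)
print(m.sum(),q.mean(0),cv2.minEnclosingCircle((q[:,:2]*1000).astype(np.float32)),u.min(),u.max(),v.min(),v.max())
E
```

```text
1.65 [0.4840803  0.24687477 0.23023141] [-9.00111507e+01  2.64698078e-03  1.60567080e+02] [ 4.76885760e+01  1.10906136e+01 -2.10282817e+01 -2.23938835e-03
 -5.78698022e+01  2.28796949e+01]
1155 [0.48706973 0.24459986 0.09128296] ((484.55230712890625, 245.4552764892578), 17.603872299194336) 237 275 178 217
```

View pics/w1.png

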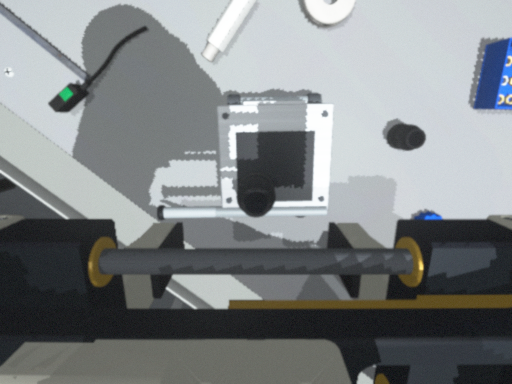

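View pics/t1.png

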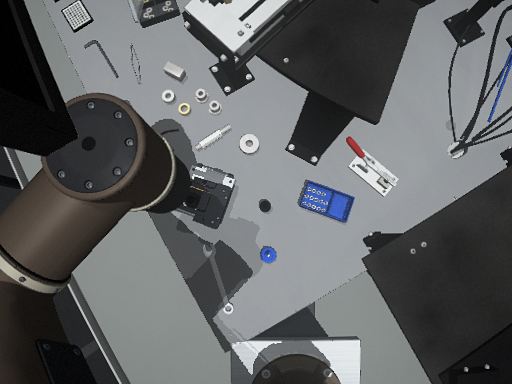

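```bash
python3 - <<'E'
from h import *
from plant import *
c=capture("top");W=cloud(c);pickle.dump(c,open("t1.pkl","rb".replace("r","w")))
for u,v in((88,142),(60,105),(120,110),(130,170),(45,175),(150,150),(160,180),(40,220),(10,270),(20,330),(75,200),(185,190)):print((u,v),np.round(W[v,u],3))
m=(W[...,2]>.3)&(W[...,1]>.15)&(W[...,0]<.6);
for z in np.arange(.3,.8,.04):
    q=W[m&(abs(W[...,2]-z)<.02)]
    if len(q):print("%.2f"%z,len(q),q[:,:2].min(0).round(3),q[:,:2].max(0).round(3))
E
python3 go.py .484 .2455 .143 160.6
```

```text
(88, 142) [0.486 0.248 0.608]
(60, 105) [0.501 0.248 0.657]
(120, 110) [0.515 0.223 0.604]
(130, 170) [0.462 0.211 0.604]
(45, 175) [0.461 0.3   0.583]
(150, 150) [0.484 0.2   0.584]
(160, 180) [0.464 0.204 0.529]
(40, 220) [0.419 0.299 0.588]
(10, 270) [0.373 0.326 0.589]
(20, 330) [0.327 0.298 0.615]
(75, 200) [0.438 0.267 0.586]
(185, 190) [0.471 0.205 0.386]
0.34 13 [0.439 0.202] [0.488 0.241]
0.38 315 [0.438 0.202] [0.511 0.252]
0.42 384 [0.439 0.202] [0.511 0.253]
0.46 268 [0.439 0.201] [0.508 0.242]
0.50 763 [0.359 0.198] [0.529 0.305]
0.54 2269 [0.316 0.199] [0.519 0.315]
0.58 11274 [0.293 0.199] [0.516 0.352]
0.62 11503 [0.285 0.2  ] [0.532 0.326]
0.66 4748 [0.296 0.235] [0.597 0.298]
0.70 3734 [0.461 0.237] [0.577 0.294]
0.74 339 [0.468 0.24 ] [0.489 0.249]
t 1.80 pos [0.4839 0.2472 0.2303] yaw 160.63 F [-0.24  0.39 -0.26] w 0.0876 j [ 47.7  11.1 -21.   -0.  -57.9  22.9]
delta [-0.0007  0.0873  0.0016] turn 0.025546083989070212
```

```bash
python3 - <<'E'
from h import *
c=pickle.load(open("t1.pkl","rb"));W=cloud(c)
hsv=c["pixels"]
d=np.hypot(W[...,0]-.4841,W[...,1]-.2469)
for z0 in np.arange(.40,.63,.015):
    m=(abs(W[...,2]-z0)<.0075)&(d<.1)
    a=np.degrees(np.arctan2(W[...,1]-.2469,W[...,0]-.4841))
    r=[]
    for A in range(-180,180,45):
        q=d[m&(abs((a-A+180)%360-180)<15)]
        r.append("%.3f"%np.percentile(q,97) if len(q)>5 else "  .  ")
    print("%.3f"%z0,r)
E
```

```text
0.400 ['0.046', '0.045', '0.045', '  .  ', '  .  ', '  .  ', '  .  ', '  .  ']
0.415 ['0.046', '0.045', '0.045', '  .  ', '  .  ', '  .  ', '  .  ', '  .  ']
0.430 ['0.046', '0.045', '0.045', '  .  ', '  .  ', '  .  ', '  .  ', '  .  ']
0.445 ['0.045', '0.045', '0.045', '  .  ', '  .  ', '  .  ', '  .  ', '  .  ']
0.460 ['  .  ', '0.045', '0.045', '  .  ', '  .  ', '  .  ', '  .  ', '  .  ']
0.475 ['  .  ', '0.047', '0.047', '  .  ', '  .  ', '  .  ', '  .  ', '  .  ']
0.490 ['0.051', '0.050', '0.049', '0.051', '  .  ', '  .  ', '  .  ', '  .  ']
0.505 ['0.048', '0.048', '0.048', '0.050', '  .  ', '  .  ', '  .  ', '  .  ']
0.520 ['  .  ', '0.048', '0.048', '0.048', '  .  ', '  .  ', '  .  ', '  .  ']
0.535 ['0.094', '0.048', '0.048', '0.048', '  .  ', '  .  ', '  .  ', '  .  ']
0.550 ['0.094', '0.048', '0.048', '0.048', '  .  ', '  .  ', '  .  ', '  .  ']
0.565 ['0.086', '0.048', '0.048', '0.048', '  .  ', '  .  ', '0.071', '  .  ']
0.580 ['0.068', '0.048', '0.048', '0.048', '  .  ', '  .  ', '  .  ', '0.099']
0.595 ['0.048', '0.048', '0.047', '0.048', '0.049', '  .  ', '  .  ', '0.098']
0.610 ['0.047', '0.046', '0.045', '0.046', '0.047', '0.046', '0.045', '0.047']
0.625 ['  .  ', '  .  ', '  .  ', '  .  ', '  .  ', '  .  ', '  .  ', '  .  ']
```

Call:
apply_moves([
  [[0, 0.02, 0.0008], 0],
  [[-0.0007, 0.045, 0.0015], 0],
  [[-0.0007, 0.068, 0.0015], 0],
  [[-0.0007, 0.082, 0.0015], 0],
  [[-0.0007, 0.087, 0.0015], 0],
  [[-0.0007, 0.087, 0.0015], 0],
])

```text
time_s: 2.55
tcp_pos: [0.4844, 0.245, 0.1434]
eef_rot: [-90.0, 0.0, 160.6]
contact_force: [0.8, -0.2, -0.5]
gripper_width: 0.088
```

Call:
apply_moves([
  [[0, 0, 0], 0],
  [[0, 0, 0], 0],
  [[0, 0, 0], 0],
  [[0, 0, 0], 0],
  [[0, 0, 0], 0],
], gripper=0.2, grip_force=15)

```text
time_s: 3.18
tcp_pos: [0.4843, 0.2447, 0.1432]
eef_rot: [-90.0, 0.0, 160.6]
contact_force: [-0.1, 0.5, 0.1]
gripper_width: 0.0435
```

Call:
apply_moves([
  [[0, 0, 0], 0],
  [[0, 0, 0], 0],
  [[0, 0, 0], 0],
  [[0, 0, 0], 0],
], gripper=0.2)

```text
time_s: 3.68
tcp_pos: [0.4844, 0.2448, 0.1432]
eef_rot: [-90.0, 0.0, 160.6]
contact_force: [0.7, 0.8, 0.7]
gripper_width: 0.0332
```

Call:
apply_moves([
  [[0, -0.01, 0], 0],
  [[0, -0.025, 0], 0],
  [[0, -0.04, 0], 0],
  [[0, -0.048, 0], 0],
  [[0, -0.05, 0], 0],
])

```text
time_s: 4.3
tcp_pos: [0.4844, 0.2448, 0.1941]
eef_rot: [-90.1, 0.0, 160.6]
contact_force: [-0.4, 0.5, -0.8]
gripper_width: 0.0327
```

```bash
python3 - <<'E'
from h import *
from plant import *
s=get_state();c=capture("wrist");W=cloud(c,s);cv2.imwrite("pics/w2.png",c["pixels"])
t=capture("scene");cv2.imwrite("pics/s2.png",cv2.resize(t["pixels"][150:330,160:360],None,fx=3,fy=3))
E
python3 go.py .486 -.0516 .19 160.6
```

```text
t 4.40 pos [0.4842 0.2446 0.1933] yaw 160.55 F [ 0.84 -0.23 -0.82] w 0.0332 j [ 47.5  13.2 -23.8  -0.  -53.   23.1]
delta [-0.1003  0.0032  0.2787] turn -0.051369144402826805
```

View pics/w2.png

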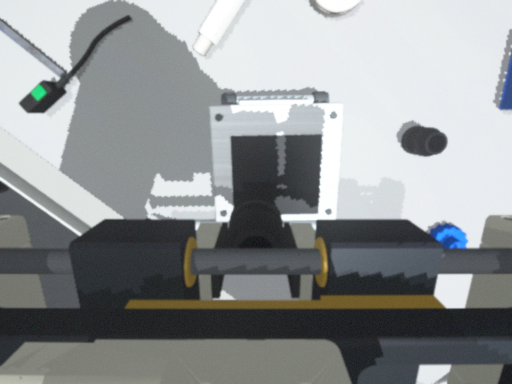

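View pics/s2.png

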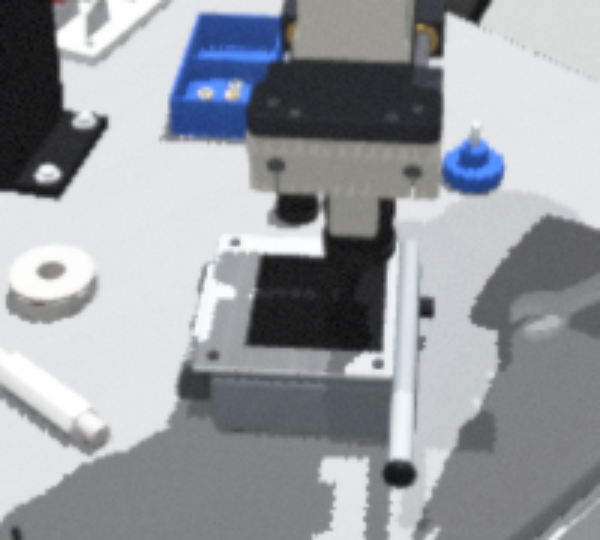

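The lens is held and clear of the flap, which stayed shut: it shows in the wrist view at (255,240) between the fingers. Next I'll move it over the tray.

Call:
apply_moves([
  [[-0.004, 0, 0.012], 0],
  [[-0.013, 0.001, 0.037], 0],
  [[-0.025, 0.001, 0.07], 0],
  [[-0.038, 0.002, 0.105], 0],
  [[-0.051, 0.002, 0.141], 0],
  [[-0.063, 0.003, 0.176], 0],
  [[-0.075, 0.003, 0.21], 0],
  [[-0.086, 0.003, 0.24], 0],
  [[-0.094, 0.003, 0.262], 0],
  [[-0.099, 0.003, 0.275], 0],
  [[-0.1003, 0.003, 0.2785], 0],
  [[-0.1003, 0.003, 0.2785], 0],
])

```text
time_s: 5.9
tcp_pos: [0.4861, -0.0512, 0.19]
eef_rot: [-90.0, -0.0, 160.5]
contact_force: [0.1, -0.3, -0.9]
gripper_width: 0.0328
```

```bash
python3 - <<'E'
from h import *
from plant import *
s=get_state();c=capture("wrist");W=cloud(c,s);cv2.imwrite("pics/w3.png",c["pixels"])
pickle.dump((s,c),open("w3.pkl","wb"))
hsv=cv2.cvtColor(c["pixels"],cv2.COLOR_BGR2HSV)
m=(hsv[...,0]>100)&(hsv[...,0]<130)&(hsv[...,1]>120)&(W[...,2]>.025)&(W[...,2]<.035)&(abs(W[...,0]-.48)<.1)&(abs(W[...,1]+.07)<.1)
q=W[m];print(m.sum(),cv2.minAreaRect((q[:,:2]*1000).astype(np.float32)))
t=capture("top");cv2.imwrite("pics/t3.png",t["pixels"])
t=capture("scene");cv2.imwrite("pics/s3.png",cv2.resize(t["pixels"][50:250,150:350],None,fx=3,fy=3));pickle.dump(t,open("s3.pkl","wb"))
print(s["tcp_pos"],s["contact_force"],s["gripper_width"])
E
```

```text
946 ((488.5444030761719, -74.19381713867188), (119.63990020751953, 64.77456665039062), 70.0636215209961)
[ 0.48612936 -0.05121823  0.19001686] [ 0.07288232 -0.34229668 -0.9433311 ] 0.03277366571570906
```

View pics/w3.png

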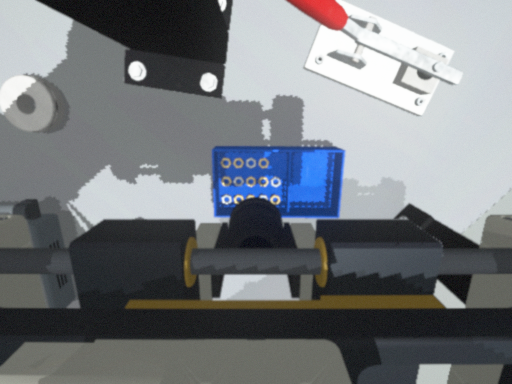

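View pics/t3.png

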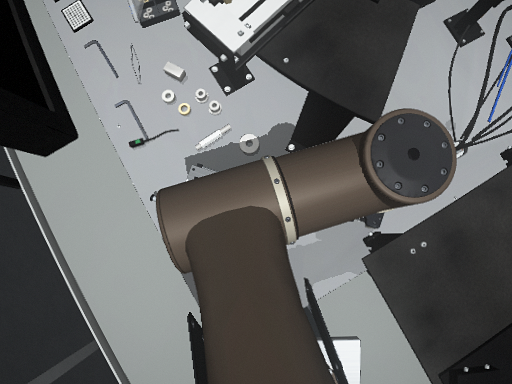

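View pics/s3.png

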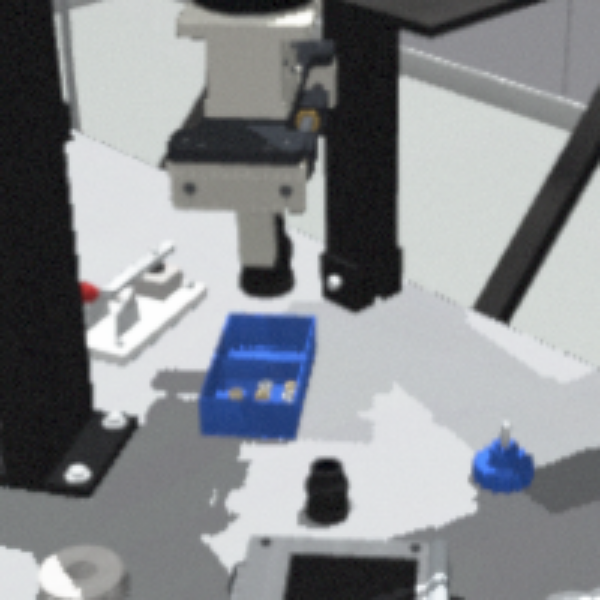

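```bash
python3 - <<'E'
from h import *
from plant import *
c=capture("top");W=cloud(c);pickle.dump(c,open("t3.pkl","wb"))
m=(W[...,2]>.45)&(W[...,2]<.66)&(W[...,0]<.65)&(W[...,1]<.22);
u=np.arange(512)[None]*np.ones((384,1));
P0=W[m]
hs=cv2.cvtColor(c["pixels"],cv2.COLOR_BGR2HSV)[...,1][m]
P=P0[hs>60]
for y in np.arange(-.12,.2,.02):
    q=P[abs(P[:,1]-y)<.01]
    if len(q):print("%.2f"%y,len(q),"xmax %.3f"%np.percentile(q[:,0],99.5),"zmax %.3f zmin %.3f"%(q[:,2].max(),q[:,2].min()),"z at xmax",q[q[:,0].argsort()[-10:],2].mean().round(3))
E
python3 go.py .4865 -.055 .1 160.4
```

```text
-0.08 2 xmax 0.455 zmax 0.563 zmin 0.562 z at xmax 0.562
-0.04 2 xmax 0.533 zmax 0.563 zmin 0.562 z at xmax 0.563
-0.02 8 xmax 0.520 zmax 0.562 zmin 0.518 z at xmax 0.541
0.00 49 xmax 0.519 zmax 0.561 zmin 0.517 z at xmax 0.535
0.02 70 xmax 0.512 zmax 0.548 zmin 0.523 z at xmax 0.532
0.04 39 xmax 0.487 zmax 0.547 zmin 0.538 z at xmax 0.542
0.06 28 xmax 0.485 zmax 0.548 zmin 0.538 z at xmax 0.542
0.08 159 xmax 0.476 zmax 0.660 zmin 0.536 z at xmax 0.545
0.10 1440 xmax 0.454 zmax 0.660 zmin 0.544 z at xmax 0.548
0.12 1315 xmax 0.452 zmax 0.660 zmin 0.544 z at xmax 0.546
0.14 93 xmax 0.455 zmax 0.654 zmin 0.543 z at xmax 0.546
0.16 26 xmax 0.450 zmax 0.583 zmin 0.544 z at xmax 0.554
0.18 19 xmax 0.391 zmax 0.545 zmin 0.520 z at xmax 0.54
t 6.10 pos [ 0.4863 -0.0508  0.1902] yaw 160.61 F [-0.15  0.31 -0.46] w 0.0331 j [ 17.1   8.5 -30.4  -0.  -51.1  53.5]
delta [-0.0016  0.0902  0.0039] turn 0.20677615742926037
```

Call:
apply_moves([
  [[-0.0005, 0.012, 0.0015], 0.2],
  [[-0.0015, 0.032, 0.004], 0.2],
  [[-0.002, 0.054, 0.0045], 0.2],
  [[-0.002, 0.072, 0.0045], 0.2],
  [[-0.002, 0.083, 0.0045], 0.2],
  [[-0.002, 0.087, 0.0045], 0.2],
  [[-0.002, 0.089, 0.0045], 0.2],
  [[-0.002, 0.089, 0.0045], 0.2],
])

```text
time_s: 7.1
tcp_pos: [0.4868, -0.0562, 0.1015]
eef_rot: [-90.0, 0.0, 160.4]
contact_force: [-0.0, -1.0, -1.5]
gripper_width: 0.033
```

```bash
python3 - <<'E'
from h import *
from plant import *
s=get_state();print(s["tcp_pos"],s["contact_force"],s["gripper_width"])
c=capture("wrist");cv2.imwrite("pics/w4.png",c["pixels"])
t=capture("scene");cv2.imwrite("pics/s4.png",cv2.resize(t["pixels"][80:220,180:320],None,fx=4,fy=4))
E
```

```text
[ 0.48679466 -0.05618438  0.10148394] [-0.02092927 -0.99277184 -1.54927891] 0.03297782207350647
```

View pics/w4.png

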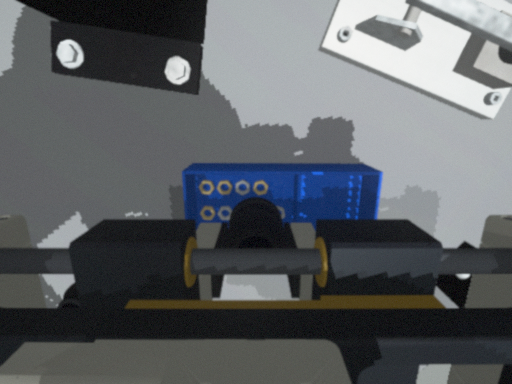

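View pics/s4.png

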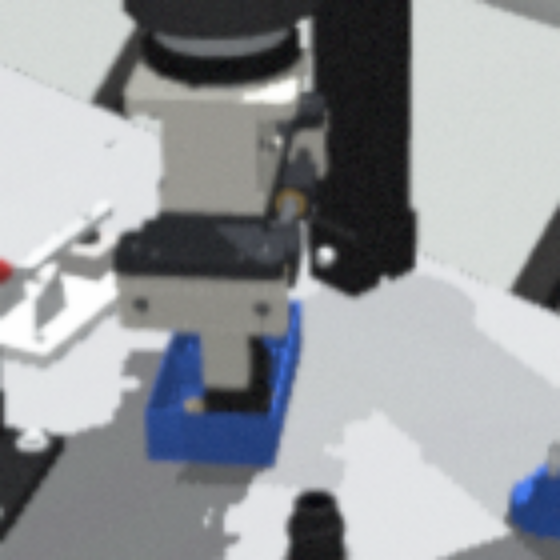

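The lens foot is inside the larger compartment: it shows in the scene crop at (240,395), clear of the walls. Next I'll lower it to contact.

Call:
apply_moves([
  [[0, 0.0015, 0], 0],
  [[0, 0.003, 0], 0],
  [[0, 0.003, 0], 0],
])

```text
time_s: 7.58
tcp_pos: [0.4865, -0.0563, 0.0981]
eef_rot: [-90.0, -0.0, 160.4]
contact_force: [-0.5, 0.2, -1.3]
gripper_width: 0.0329
```

Call:
apply_moves([
  [[0, 0.0008, 0], 0],
  [[0, 0.0015, 0], 0],
  [[0, 0.0015, 0], 0],
])

```text
time_s: 7.95
tcp_pos: [0.4866, -0.0562, 0.0967]
eef_rot: [-90.0, 0.0, 160.4]
contact_force: [-0.1, 0.1, 1.2]
gripper_width: 0.0332
```

Call:
apply_moves([
  [[0, 0, 0], 0],
  [[0, 0, 0], 0],
  [[0, 0, 0], 0],
  [[0, 0, 0], 0],
], gripper=0.52)

```text
time_s: 8.45
tcp_pos: [0.4866, -0.0562, 0.0967]
eef_rot: [-90.0, 0.0, 160.4]
contact_force: [0.6, -0.3, 1.2]
gripper_width: 0.046
```

Call:
apply_moves([
  [[0, -0.006, 0], 0],
  [[0, -0.02, 0], 0],
  [[0, -0.04, 0], 0],
  [[0, -0.062, 0], 0],
  [[0, -0.08, 0], 0],
  [[0, -0.09, 0], 0],
  [[0, -0.093, 0], 0],
])

```text
time_s: 9.32
tcp_pos: [0.4868, -0.0562, 0.1906]
eef_rot: [-90.1, 0.1, 160.4]
contact_force: [0.5, -0.4, -1.2]
gripper_width: 0.0455
```

```bash
python3 - <<'E'
from h import *
from plant import *
s=get_state();print(s["tcp_pos"],s["contact_force"],s["gripper_width"])
c=capture("wrist");cv2.imwrite("pics/w5.png",c["pixels"]);W=cloud(c,s)
m=(W[...,2]>.042)&(W[...,2]<.06)&(abs(W[...,0]-.487)<.05)&(abs(W[...,1]+.056)<.05);q=W[m];print(m.sum(),q.mean(0),cv2.minEnclosingCircle((q[:,:2]*1000).astype(np.float32)))
t=capture("scene");cv2.imwrite("pics/s5.png",cv2.resize(t["pixels"][80:320,160:320],None,fx=3,fy=2.5))
E
python3 go.py .4825 .319 .19 71.3
```

```text
[ 0.48675529 -0.05616209  0.19056138] [ 0.51045523 -0.36298792 -1.23872622] 0.045495709552373254
754 [ 0.48654928 -0.05721094  0.04851195] ((485.5994567871094, -57.06412124633789), 13.675703048706055)
t 9.43 pos [ 0.4865 -0.0563  0.1897] yaw 160.35 F [-0.44  0.34 -0.2 ] w 0.0455 j [ 16.5   8.6 -30.3  -0.  -51.   53.9]
delta [ 1.299e-01 -2.000e-04 -3.521e-01] turn 89.04971591579671
```

View pics/s5.png

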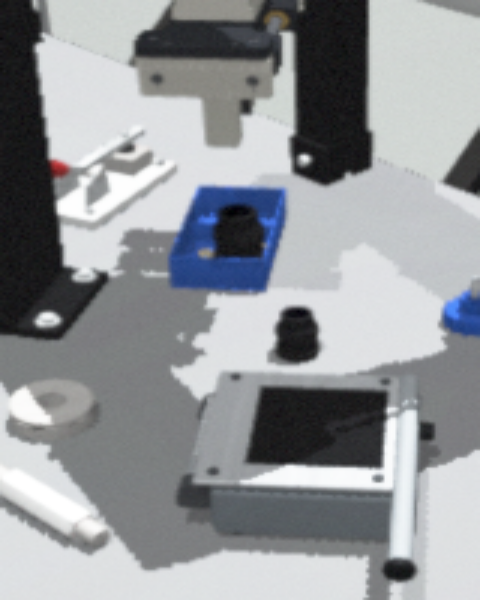

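View pics/w5.png

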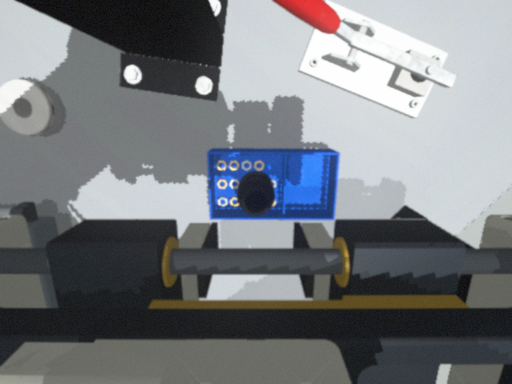

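The spare lens stands upright in the larger compartment: scene crop (240,230), wrist view (255,195), top at 48.5 mm as expected. Next I'll go to the side grip.

Call:
apply_moves([
  [[0.004, 0, -0.011], 3],
  [[0.013, 0, -0.034], 9],
  [[0.025, 0, -0.067], 17],
  [[0.038, 0, -0.103], 26],
  [[0.051, 0, -0.139], 35],
  [[0.065, 0, -0.175], 44],
  [[0.078, 0, -0.211], 53],
  [[0.091, 0, -0.247], 62],
  [[0.104, 0, -0.281], 71],
  [[0.115, 0, -0.312], 79],
  [[0.124, 0, -0.336], 85],
  [[0.129, 0, -0.349], 88.5],
  [[0.13, 0, -0.352], 89],
  [[0.13, 0, -0.352], 89],
])

```text
time_s: 11.18
tcp_pos: [0.4822, 0.3185, 0.189]
eef_rot: [-90.0, 0.1, 71.4]
contact_force: [0.1, -0.0, -0.4]
gripper_width: 0.0455
```

```bash
python3 - <<'E'
from h import *
from plant import *
s=get_state();print(s["tcp_pos"],s["eef_rot"],s["contact_force"],s["joints"])
c=capture("wrist");cv2.imwrite("pics/w6.png",c["pixels"]);pickle.dump((s,c),open("w6.pkl","wb"))
t=capture("scene");cv2.imwrite("pics/s6.png",t["pixels"])
E
```

```text
[0.48221146 0.31853681 0.18897529] [-8.99664709e+01  7.25691690e-02  7.14193602e+01] [ 0.13102759 -0.02520012 -0.44457763] [ 5.28256516e+01  1.65769176e+01 -1.96455055e+01 -1.06990374e-02
 -5.38570495e+01 -7.13999963e+01]
```

View pics/w6.png

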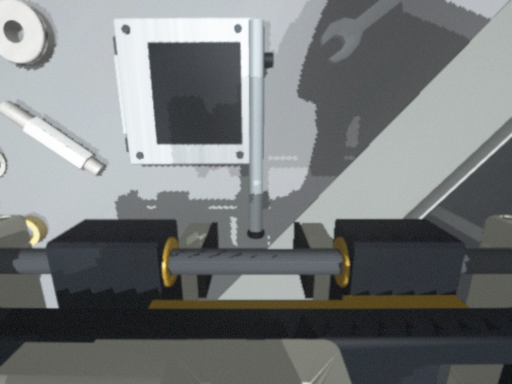

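View pics/s6.png

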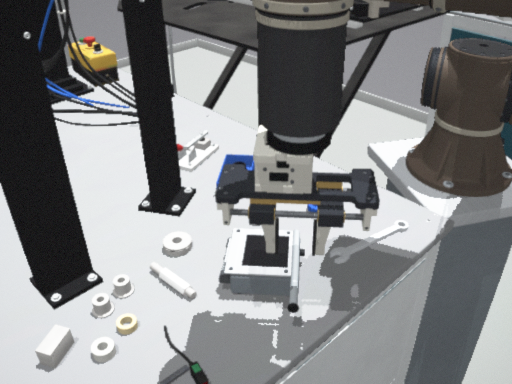

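```bash
cat > wf.py <<'E'
from h import *
s,c=pickle.load(open("w6.pkl","rb"))
A=tool(s)@np.array(c["mount"])
def wp(uv,z):
    p=cv2.undistortPoints(np.array([[uv]],float),c["intrinsics"],np.array(c["D"])).ravel()
    d=A[:3,:3]@np.array([p[0],p[1],1]);return A[:3,3]+d*(z-A[2,3])/d[2]
g=c["pixels"].astype(int).sum(2)/3
for v in (40,90,130,180,205,220,232):print(v,g[v,240:272].astype(int))
print(wp((256.2,40),.046),wp((256.5,215),.046),"cap end",wp((256.5,237),.046))
for n,uv in dict(rl=(127,163),rr=(116,22)).items():print(n,wp(uv,.0485))
W=cloud(c,s)
m=(W[...,2]>.0495)&(W[...,2]<.06)&(W[...,1]>.2)&(abs(W[...,0]-.47)<.1);q=W[m];print(m.sum(),cv2.fitLine(q[:,:2].astype(np.float32),cv2.DIST_HUBER,0,.01,.01).ravel(),q[:,2].mean())
E
python3 wf.py
```

```text
40 [249 250 251 252 252 252 251 246 217 176 178 188 199 215 226 230 229 228
 223 219 208 192 169 141 145 167 169 173 175 182 193 199]
90 [104 167 224 235 235 236 236 234 215 164 148 159 171 187 200 205 201 198
 193 192 179 168 149 133 151 168 169 171 170 170 172 170]
130 [ 76 126 189 220 227 229 230 226 210 166 150 154 170 185 196 203 196 197
 192 184 175 162 144 142 163 171 170 174 170 171 172 171]
180 [152 122 120 116 118 117 116 117 115 125 139 159 174 190 204 209 210 211
 201 189 178 166 157 169 172 171 171 175 183 193 198 197]
205 [114 116 117 114 114 114 116 110 112 113 118 128 128 129 133 139 134 130
 126 119 109 102  94  91  88  89  88  90  93 104 116 112]
220 [112 115 114 113 115 115 115 112 111 113 120 127 128 134 133 135 133 129
 120 121 109 106 104 111 114 113 113 114 115 113 113 112]
232 [113 113 112 113 112 111  99  65  42  39  49  53  65  70  71  76  77  76
  66  55  49  43  40  45  77 103 112 111 113 111 111 112]
[0.44119189 0.19792282 0.046     ] [0.4856976  0.33134194 0.046     ] cap end [0.4924489  0.35147452 0.046     ]
rl [0.57347311 0.25209511 0.0485    ]
rr [0.53577364 0.15368162 0.0485    ]
4529 [0.11853105 0.9929503  0.4734603  0.2436101 ] 0.05053231925354799
```

Call:
apply_moves([
  [[0.0005, 0.012, 0.0005], 0],
  [[0.001, 0.034, 0.0007], 0],
  [[0.0015, 0.058, 0.0007], 0],
  [[0.0015, 0.078, 0.0007], 0],
  [[0.0015, 0.09, 0.0007], 0],
  [[0.0015, 0.096, 0.0007], 0],
  [[0.0015, 0.096, 0.0007], 0],
])

```text
time_s: 12.15
tcp_pos: [0.4823, 0.3205, 0.0935]
eef_rot: [-90.0, 0.0, 71.4]
contact_force: [0.5, 0.2, -0.0]
gripper_width: 0.0457
```

```bash
python3 - <<'E'
from h import *
from plant import *
s=get_state();print(s["tcp_pos"],s["eef_rot"],s["contact_force"])
c=capture("wrist");cv2.imwrite("pics/w7.png",c["pixels"])
t=capture("scene");cv2.imwrite("pics/s7.png",cv2.resize(t["pixels"][180:330,200:360],None,fx=4,fy=4))
E
```

```text
[0.48232772 0.32052643 0.09354757] [-8.99975597e+01  1.70823470e-02  7.13561846e+01] [ 0.47846229  0.21588617 -0.01919023]
```

View pics/w7.png

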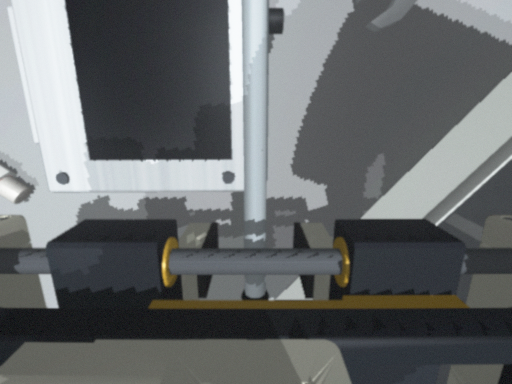

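View pics/s7.png

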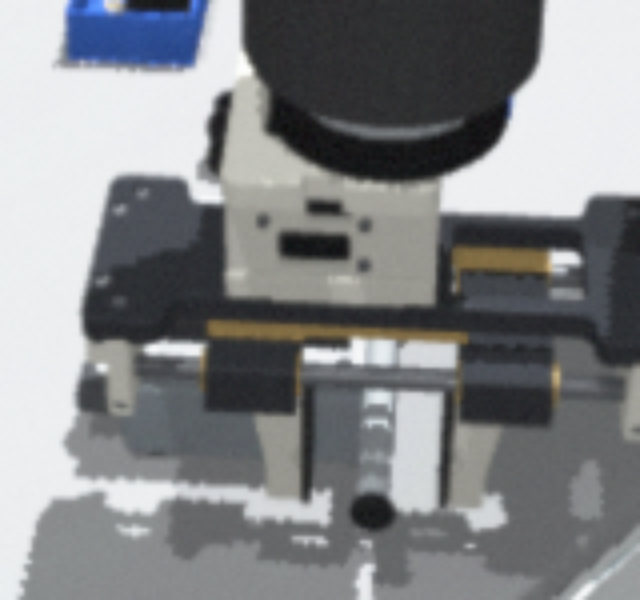

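The bar runs centrally between the fingers: wrist view (256,250), cap just beyond the pads. Closing now.

Call:
apply_moves([
  [[0, 0, 0], 0],
  [[0, 0, 0], 0],
  [[0, 0, 0], 0],
  [[0, 0, 0], 0],
  [[0, 0, 0], 0],
  [[0, 0, 0], 0],
  [[0, 0, 0], 0],
  [[0, 0, 0], 0],
], gripper=0.0, grip_force=15)

```text
time_s: 13.25
tcp_pos: [0.4827, 0.3206, 0.0938]
eef_rot: [-90.0, -0.0, 71.4]
contact_force: [4.8, -2.7, -1.6]
gripper_width: 0.0114
```

```bash
python3 go.py .4823 .3205 .0935 71.5
```

```text
t 13.25 pos [0.4827 0.3206 0.0938] yaw 71.36 F [ 4.79 -2.65 -1.64] w 0.0114 j [ 52.9  23.2 -24.9   0.  -41.8 -71.6]
delta [-0.0002  0.0003  0.0004] turn -0.14125446578105993
```

```bash
python3 - <<'E'
import numpy as np
r=.1095;a0=9.46
for th in list(np.arange(0,40,2.5))+[40]:
    f=np.radians(a0+th)
    X=r*(np.cos(np.radians(a0))-np.cos(f))+.0004;Z=r*(np.sin(f)-np.sin(np.radians(a0)))
    print("%.1f [[0, %.4f, %.4f], 0],"%(th,-Z,-X))
E
```

```text
0.0 [[0, -0.0000, -0.0004], 0],
2.5 [[0, -0.0047, -0.0013], 0],
5.0 [[0, -0.0093, -0.0024], 0],
7.5 [[0, -0.0139, -0.0037], 0],
10.0 [[0, -0.0185, -0.0052], 0],
12.5 [[0, -0.0230, -0.0069], 0],
15.0 [[0, -0.0273, -0.0087], 0],
17.5 [[0, -0.0316, -0.0108], 0],
20.0 [[0, -0.0359, -0.0131], 0],
22.5 [[0, -0.0400, -0.0155], 0],
25.0 [[0, -0.0440, -0.0181], 0],
27.5 [[0, -0.0478, -0.0209], 0],
30.0 [[0, -0.0516, -0.0239], 0],
32.5 [[0, -0.0552, -0.0270], 0],
35.0 [[0, -0.0587, -0.0303], 0],
37.5 [[0, -0.0620, -0.0337], 0],
40.0 [[0, -0.0652, -0.0372], 0],
```

Call:
apply_moves([
  [[0, 0, -0.0004], 0],
  [[0, -0.0023, -0.0008], 0],
  [[0, -0.0047, -0.0013], 0],
  [[0, -0.0093, -0.0024], 0],
  [[0, -0.0139, -0.0037], 0],
  [[0, -0.0185, -0.0052], 0],
  [[0, -0.0185, -0.0052], 0],
])

```text
time_s: 14.12
tcp_pos: [0.4871, 0.319, 0.1125]
eef_rot: [-90.0, -0.0, 71.3]
contact_force: [2.7, 1.0, -3.6]
gripper_width: 0.0111
```

```bash
python3 - <<'E'
from h import *
from plant import *
s=get_state();print(s["tcp_pos"],s["eef_rot"],s["contact_force"],s["gripper_width"])
t=capture("scene");cv2.imwrite("pics/s8.png",cv2.resize(t["pixels"][180:330,200:360],None,fx=4,fy=4))
E
```

```text
[0.48713333 0.31897177 0.11254184] [-8.99912232e+01 -2.10274231e-02  7.13416628e+01] [ 2.6639073   0.98027451 -3.64230892] 0.011096761058130383
```

View pics/s8.png

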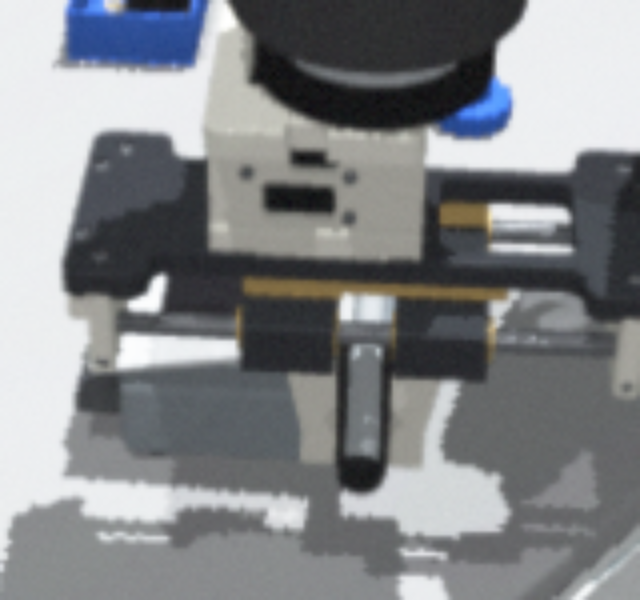

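The flap has lifted: the plate edge stands off the box at scene crop (180,370), and the bar is in the fingers. I'll carry on along the arc.

```bash
python3 - <<'E'
import numpy as np
r=.1095;a0=9.46
def p(th):
    f=np.radians(a0+th);return np.array([-r*(np.sin(f)),r*np.cos(f)])
for a,b in((10,45),(45,70)):
    for th in np.arange(a+2.5,b+.1,2.5):
        d=p(th)-p(a);print("%.1f [[0, %.4f, %.4f], 0],"%(th,*d))
    print()
E
```

```text
12.5 [[0, -0.0045, -0.0017], 0],
15.0 [[0, -0.0089, -0.0036], 0],
17.5 [[0, -0.0132, -0.0056], 0],
20.0 [[0, -0.0174, -0.0079], 0],
22.5 [[0, -0.0215, -0.0103], 0],
25.0 [[0, -0.0255, -0.0130], 0],
27.5 [[0, -0.0294, -0.0157], 0],
30.0 [[0, -0.0331, -0.0187], 0],
32.5 [[0, -0.0367, -0.0218], 0],
35.0 [[0, -0.0402, -0.0251], 0],
37.5 [[0, -0.0436, -0.0285], 0],
40.0 [[0, -0.0467, -0.0321], 0],
42.5 [[0, -0.0498, -0.0358], 0],
45.0 [[0, -0.0526, -0.0396], 0],

47.5 [[0, -0.0027, -0.0039], 0],
50.0 [[0, -0.0052, -0.0080], 0],
52.5 [[0, -0.0075, -0.0122], 0],
55.0 [[0, -0.0097, -0.0164], 0],
57.5 [[0, -0.0117, -0.0208], 0],
60.0 [[0, -0.0134, -0.0252], 0],
62.5 [[0, -0.0150, -0.0297], 0],
65.0 [[0, -0.0164, -0.0343], 0],
67.5 [[0, -0.0176, -0.0389], 0],
70.0 [[0, -0.0186, -0.0436], 0],
```

Call:
apply_moves([
  [[0, -0.0022, -0.0008], 0],
  [[0, -0.0045, -0.0017], 0],
  [[0, -0.0089, -0.0036], 0],
  [[0, -0.0132, -0.0056], 0],
  [[0, -0.0174, -0.0079], 0],
  [[0, -0.0215, -0.0103], 0],
  [[0, -0.0255, -0.013], 0],
  [[0, -0.0294, -0.0157], 0],
  [[0, -0.0331, -0.0187], 0],
  [[0, -0.0367, -0.0218], 0],
  [[0, -0.0402, -0.0251], 0],
  [[0, -0.0436, -0.0285], 0],
  [[0, -0.0467, -0.0321], 0],
  [[0, -0.0498, -0.0358], 0],
  [[0, -0.0513, -0.0377], 0],
  [[0, -0.0526, -0.0396], 0],
  [[0, -0.0526, -0.0396], 0],
])

```text
time_s: 16.3
tcp_pos: [0.5238, 0.3068, 0.1671]
eef_rot: [-90.0, -0.1, 71.4]
contact_force: [-12.8, 3.5, 16.6]
gripper_width: 0.0112
```

```bash
python3 go.py .4823 .3205 .0935 71.5;python3 - <<'E'
from h import *
from plant import *
t=capture("scene");cv2.imwrite("pics/s9.png",cv2.resize(t["pixels"][130:330,180:360],None,fx=3,fy=3))
E
```

```text
t 16.30 pos [0.5238 0.3068 0.1671] yaw 71.39 F [-12.83   3.52  16.57] w 0.0112 j [ 48.7  20.3 -17.3  -0.1 -52.3 -67.3]
delta [-0.0003  0.0736  0.0437] turn -0.10839582065807463
```

View pics/s9.png

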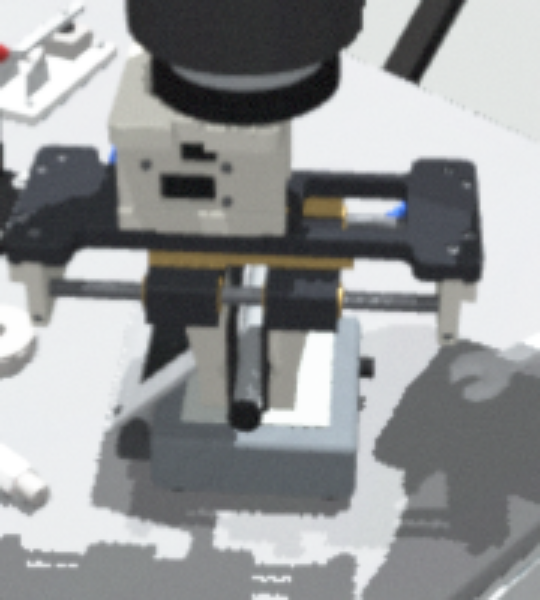

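The flap is at about 45°. The 21 N reading is nearly radial, so my arc radius or centre is slightly off. I'll relax it and then re-estimate the arc from stress-free poses.

Call:
apply_moves([
  [[0, -0.001, 0.0005], 0],
  [[0, -0.002, 0.0011], 0],
  [[0, -0.002, 0.0011], 0],
])

```text
time_s: 16.73
tcp_pos: [0.5237, 0.3068, 0.1673]
eef_rot: [-90.0, -0.0, 71.4]
contact_force: [-4.4, 3.1, 3.9]
gripper_width: 0.0117
```

```bash
python3 go.py .4823 .3205 .0935 71.4
```

```text
t 16.73 pos [0.5237 0.3068 0.1673] yaw 71.36 F [-4.42  3.1   3.95] w 0.0117 j [ 48.8  20.3 -17.4  -0.  -52.3 -67.4]
delta [-0.0003  0.0738  0.0436] turn -0.04326199136772857
```

```bash
python3 - <<'E'
from h import *
from plant import *
s=get_state();c=capture("wrist");cv2.imwrite("pics/w10.png",c["pixels"]);W=cloud(c,s);pickle.dump((s,c),open("w10.pkl","wb"))
t=capture("scene");pickle.dump(t,open("s10.pkl","wb"));S=cloud(t)
t=capture("top");pickle.dump(t,open("t10.pkl","wb"));cv2.imwrite("pics/t10.png",t["pixels"])
E
```

```text
(no output)
```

View pics/w10.png

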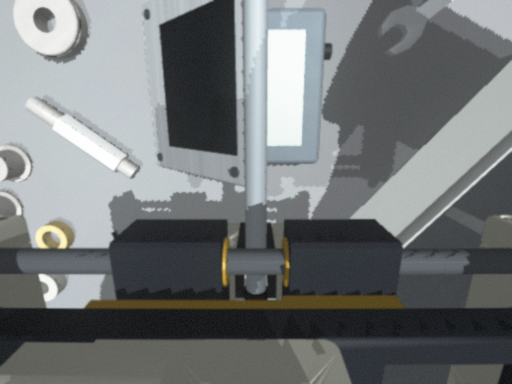

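View pics/t10.png

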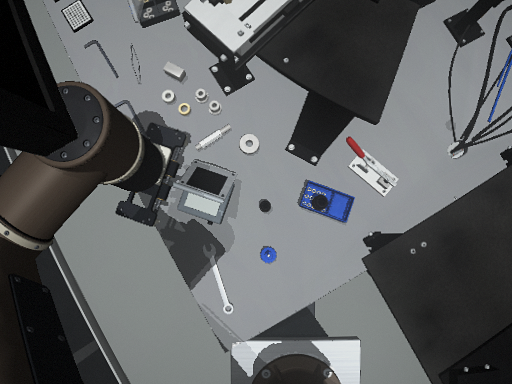

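```bash
cat > pl.py <<'E'
from h import *
def fit(P,name,n=500):
    P=P[np.isfinite(P[:,0])];rng=np.random.default_rng(0);best=None
    for _ in range(n):
        a=P[rng.choice(len(P),3,False)];N=np.cross(a[1]-a[0],a[2]-a[0]);l=np.linalg.norm(N)
        if l<1e-9: continue
        N/=l;i=abs((P-a[0])@N)<.002
        if best is None or i.sum()>best.sum():best=i
    Q=P[best];C=Q.mean(0);N=np.linalg.svd(Q-C)[2][2];N*=np.sign(N[2])
    th=np.arccos(N[2]);az=np.degrees(np.arctan2(-N[1],-N[0]))
    print(name,best.sum(),len(P),"C",C.round(4),"N",N.round(4),"angle rad %.4f deg %.2f"%(th,np.degrees(th)),"tilt azim(+180=back) %.1f"%az)
    return C,N
if __name__=="__main__":
    s,c=pickle.load(open("w10.pkl","rb"));W=cloud(c,s)
    fit(W[15:160,165:235].reshape(-1,3),"wrist")
    t=pickle.load(open("t10.pkl","rb"));T=cloud(t);fit(T[165:190,192:228].reshape(-1,3),"top")
    S=cloud(pickle.load(open("s10.pkl","rb")))
    g=c["pixels"].astype(int).sum(2)/3
    for v in(20,100,200):print(v,g[v,236:276].astype(int))
E
python3 pl.py
```

```text
wrist 10113 10113 C [0.5275 0.2138 0.0885] N [ 0.663  -0.2177  0.7163] angle rad 0.7723 deg 44.25 tilt azim(+180=back) 161.8
top 820 897 C [0.5371 0.2094 0.0787] N [ 0.6665 -0.2233  0.7113] angle rad 0.7795 deg 44.66 tilt azim(+180=back) 161.5
20 [192 192 195 196 192 178 144 130 141 162 175 184 193 200 210 215 219 225
 227 230 234 235 235 234 231 225 219 212 199 189 177 166 165 173 171 175
 174 173 172 172]
100 [108 153 163 165 166 164 156 138 120 130 145 154 164 169 175 185 189 196
 202 205 211 212 214 213 205 202 196 188 179 167 168 211 242 247 247 248
 248 248 248 248]
200 [117 115 117 116 117 118 115 114 111 116 127 146 157 166 169 179 186 192
 195 200 202 201 200 201 192 191 181 175 161 141 136 137 140 154 174 176
 168 146 141 155]
```

The plane fit gives the flap at 44.3–44.7°, which agrees with the bar's X position. The extra height came from the bar rolling on a pad. I'll lower the grip force for the swing and go to about 70°.

```bash
python3 - <<'E'
import numpy as np
r=.1095
p=lambda f:np.array([-r*np.sin(np.radians(f)),r*np.cos(np.radians(f))])
for f in list(np.arange(55.8,79,2))+[79.46]:
    print("%.1f [[0, %.4f, %.4f], 0],"%(f-9.46,*(p(f)-p(53.8))))
E
```

```text
46.3 [[0, -0.0022, -0.0031], 0],
48.3 [[0, -0.0043, -0.0063], 0],
50.3 [[0, -0.0063, -0.0096], 0],
52.3 [[0, -0.0081, -0.0129], 0],
54.3 [[0, -0.0099, -0.0163], 0],
56.3 [[0, -0.0115, -0.0198], 0],
58.3 [[0, -0.0130, -0.0233], 0],
60.3 [[0, -0.0144, -0.0269], 0],
62.3 [[0, -0.0157, -0.0305], 0],
64.3 [[0, -0.0168, -0.0341], 0],
66.3 [[0, -0.0178, -0.0378], 0],
68.3 [[0, -0.0187, -0.0415], 0],
70.0 [[0, -0.0193, -0.0446], 0],
```

Call:
apply_moves([
  [[0, 0, 0], 0],
  [[0, -0.0011, -0.0015], 0],
  [[0, -0.0023, -0.0031], 0],
  [[0, -0.0045, -0.0063], 0],
  [[0, -0.0066, -0.0096], 0],
  [[0, -0.0085, -0.0129], 0],
  [[0, -0.0104, -0.0163], 0],
  [[0, -0.0121, -0.0198], 0],
  [[0, -0.0137, -0.0233], 0],
  [[0, -0.0152, -0.0269], 0],
  [[0, -0.0166, -0.0305], 0],
  [[0, -0.0178, -0.0341], 0],
  [[0, -0.0188, -0.0378], 0],
  [[0, -0.0197, -0.0415], 0],
  [[0, -0.0202, -0.0435], 0],
  [[0, -0.0203, -0.0446], 0],
  [[0, -0.0203, -0.0446], 0],
], grip_force=8)

```text
time_s: 19.0
tcp_pos: [0.566, 0.2923, 0.187]
eef_rot: [-90.0, 0.0, 71.4]
contact_force: [-0.6, 0.7, 1.3]
gripper_width: 0.0118
```

```bash
python3 - <<'E'
from h import *
from plant import *
s=get_state();c=capture("wrist");cv2.imwrite("pics/w11.png",c["pixels"]);pickle.dump((s,c),open("w11.pkl","wb"))
t=capture("scene");pickle.dump(t,open("s11.pkl","wb"));cv2.imwrite("pics/s11.png",cv2.resize(t["pixels"][130:330,180:360],None,fx=3,fy=3))
t=capture("top");pickle.dump(t,open("t11.pkl","wb"))
cv2.imwrite("pics/t11.png",cv2.resize(t["pixels"][130:250,100:280],None,fx=4,fy=4))
d=s["tcp_pos"]-np.array([.4827,.3206,.0938]);print("dX %.4f"%(d@[.9485,-.317,0]),"X from hinge",d@[.9485,-.317,0]-.108,"dZ",d[2],s["contact_force"],s["gripper_width"])
E
```

```text
dX 0.0880 X from hinge -0.020029775694009017 dZ 0.09323293950761233 [-0.57750966  0.69538696  1.33230163] 0.011833445319266294
```

View pics/w11.png

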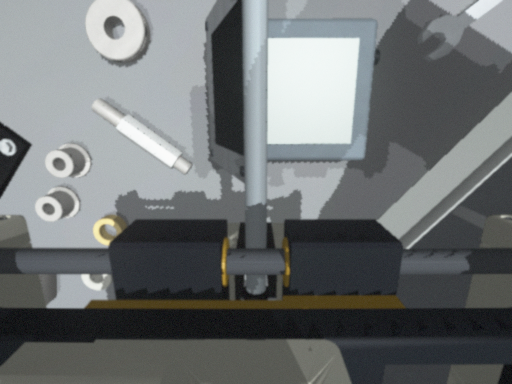

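View pics/s11.png

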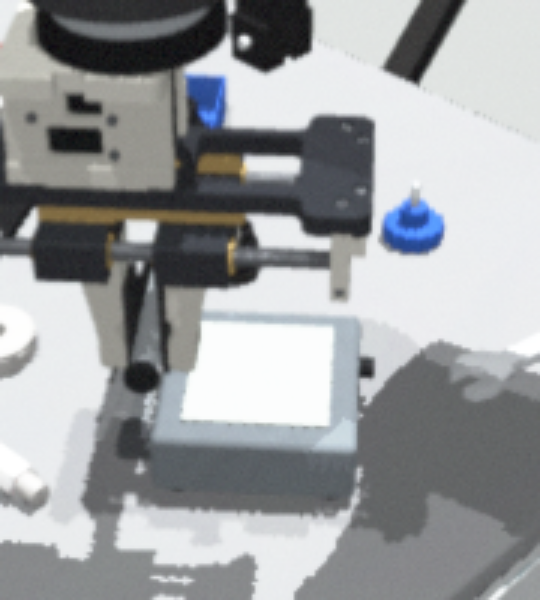

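View pics/t11.png

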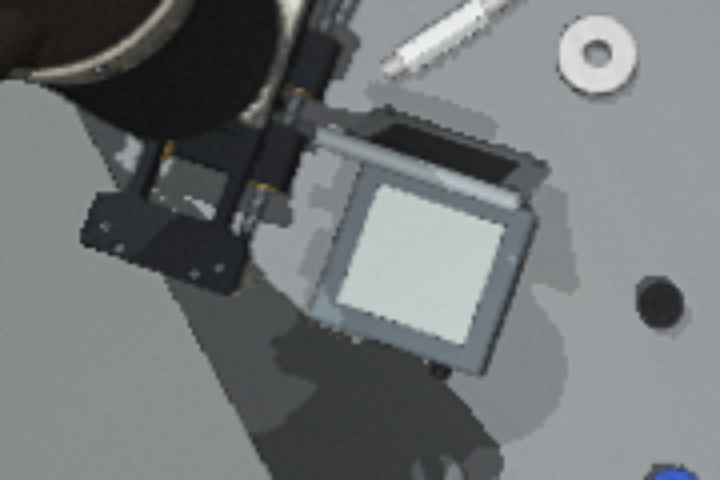

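```bash
python3 - <<'E'
from pl import *
s,c=pickle.load(open("w11.pkl","rb"));W=cloud(c,s)
fit(W[25:150,215:239].reshape(-1,3),"wrist")
T=cloud(pickle.load(open("t11.pkl","rb")))
# dark strip in zoom (390..520,120..180)/4+(100,130)
m=np.zeros(T.shape[:2],np.uint8);cv2.fillPoly(m,[np.array([[198,161],[229,170],[226,175],[196,165]])],1)
fit(T[m>0],"top")
# bar line from wrist at bar height
for v in(20,60,100,140,180):
    g=c["pixels"][v].astype(int).sum(1)/3;print(v,g[236:276].astype(int))
# bar points from wrist depth
b=W[20:200,252:260].reshape(-1,3);l=cv2.fitLine(b.astype(np.float32),cv2.DIST_HUBER,0,.01,.01).ravel();print("bar top line",l)
E
```

```text
wrist 2980 2980 C [0.5553 0.2028 0.0958] N [ 0.8916 -0.2967  0.342 ] angle rad 1.2218 deg 70.00 tilt azim(+180=back) 161.6
top 198 198 C [0.5571 0.1995 0.09  ] N [ 0.8892 -0.3012  0.3443] angle rad 1.2193 deg 69.86 tilt azim(+180=back) 161.3
20 [ 33  34  34  38  38  48  80 109 130 147 159 169 174 183 187 193 202 205
 205 206 209 211 212 209 201 195 194 190 188 177 159 140 133 131 134 131
 133 133 133 135]
60 [ 38  45  39  44  41  49  75 104 127 144 158 168 177 182 188 195 200 203
 193 184 184 186 188 185 179 174 171 173 168 164 156 177 223 238 241 241
 242 241 241 241]
100 [ 42  38  37  39  46  39  49  75 103 119 130 140 148 152 159 166 169 175
 176 182 185 187 185 181 176 172 169 166 163 156 159 193 230 236 237 238
 238 238 237 237]
140 [ 39  41  34  40  38  38  37  60  87 107 126 136 142 155 159 163 165 172
 178 180 180 185 181 179 173 168 165 161 159 150 161 195 224 231 231 228
 230 229 231 230]
180 [182 175 169 150 128 105  92  87  92 106 119 131 141 151 155 159 166 171
 176 176 182 181 179 178 176 167 164 161 154 144 145 161 171 169 158 157
 156 156 156 156]
bar top line [0. 0. 0. 0. 0. 0.]
```

Pinch geometry, wrist depth and top depth all give 70.0°. The last 5.06° needs 9.5 mm forward and 1.3 mm up.

Call:
apply_moves([
  [[0, -0.0003, -0.001], 0],
  [[0, -0.0005, -0.0025], 0],
  [[0, -0.0008, -0.0045], 0],
  [[0, -0.001, -0.0065], 0],
  [[0, -0.0012, -0.0083], 0],
  [[0, -0.0013, -0.0093], 0],
  [[0, -0.0013, -0.0095], 0],
  [[0, -0.0013, -0.0095], 0],
])

```text
time_s: 20.15
tcp_pos: [0.5749, 0.2893, 0.1883]
eef_rot: [-90.0, 0.0, 71.4]
contact_force: [-1.3, -0.0, 0.0]
gripper_width: 0.0113
```

Call:
apply_moves([
  [[0, 0, 0], 0],
  [[0, 0, 0], 0],
  [[0, 0, 0], 0],
  [[0, 0, 0], 0],
], grip_force=15)

```text
time_s: 20.65
tcp_pos: [0.5749, 0.2893, 0.1883]
eef_rot: [-90.0, 0.0, 71.4]
contact_force: [-0.7, -2.1, 0.6]
gripper_width: 0.0114
```

```bash
cat > chk.py <<'E'
from pl import *
from plant import *
import sys
s=get_state();c=capture("wrist");cv2.imwrite("pics/w%s.png"%sys.argv[1],c["pixels"])
t=capture("top");sc=capture("scene");cv2.imwrite("pics/s%s.png"%sys.argv[1],sc["pixels"])
d=s["tcp_pos"]-np.array([.4827,.3206,.0938]);X=d@[.9485,-.317,0]-.108
print(s["time_s"],"X %.4f flap deg %.2f"%(X,np.degrees(np.arccos(-X/.1095))-9.46),s["contact_force"],s["gripper_width"],s["qd"].round(2))
W=cloud(c,s)
for a,b in((222,230),(222,236),(226,240)):fit(W[35:145,a:b].reshape(-1,3),"wrist%d-%d"%(a,b))
T=cloud(t);m=np.zeros(T.shape[:2],np.uint8);cv2.fillPoly(m,[np.array([[200,162],[229,170],[227,173],[199,165]])],1)
fit(T[m>0],"top")
E
python3 chk.py 12
```

```text
20.65 X -0.0106 flap deg 74.96 [-0.68731672 -2.05361629  0.63708911] 0.011442121534625396 [-0.02  0.06  0.02 -0.03  0.04  0.01]
wrist222-230 873 873 C [0.5667 0.1985 0.0719] N [ 0.9199 -0.3056  0.2457] angle rad 1.3225 deg 75.77 tilt azim(+180=back) 161.6
wrist222-236 1531 1531 C [0.5641 0.2001 0.0831] N [ 0.918  -0.3047  0.254 ] angle rad 1.3140 deg 75.29 tilt azim(+180=back) 161.6
wrist226-240 1533 1533 C [0.5609 0.2023 0.0973] N [ 0.9159 -0.3058  0.26  ] angle rad 1.3078 deg 74.93 tilt azim(+180=back) 161.5
top 124 129 C [0.5523 0.1923 0.1199] N [ 0.9228 -0.2968  0.2456] angle rad 1.3226 deg 75.78 tilt azim(+180=back) 162.2
```

View pics/w12.png

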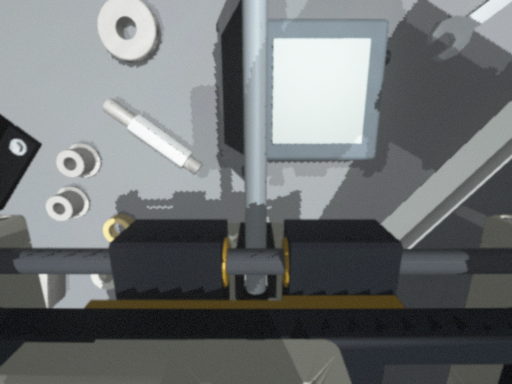

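View pics/s12.png

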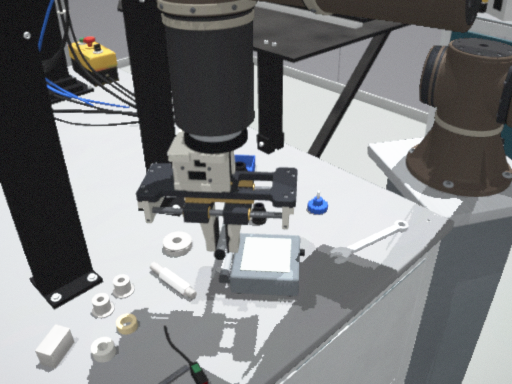

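```bash
python3 - <<'E'
from h import *
from plant import *
T=cloud(capture("top"));m=(T[...,2]>.04)&(T[...,2]<.06)&(abs(T[...,0]-.487)<.04)&(abs(T[...,1]+.057)<.04);print("lens top",T[m].mean(0),m.sum())
s=get_state();print(s["time_s"],s["tcp_pos"],s["gripper_width"])
E
```

```text
lens top [ 0.48589792 -0.05458246  0.04808446] 114
20.85 [0.57488803 0.28928926 0.18834174] 0.011300505205869634
```

The flap is held up with its bar between the fingers at scene (225,235), and the lens stands in the tray with its top at 48 mm. Handing in now.

```bash
python3 -c "
from plant import close_job;print(close_job())"
```

```text
the job is handed in; nothing more can be done
None
```

The spare lens is standing upright in the larger compartment of the parts tray. The flap is held at its balance point with the side grip pinched at 15 N, so you can fit the stay. I handed the job in at about 21 s of the 56 s allowed.

**Last checks:**
- **Lens:** its top is at 48 mm, the height it should have standing on the tray floor.
- **Flap angle:** the pinch position gives 74.96° (1.308 rad) against the 1.31 rad target. Wrist depth fits gave 1.308 to 1.323 rad and the top camera 1.323 rad, so the readings differ by up to about 0.8°.
- **Hold:** the arm is still, with about 2 N on the tool and the fingers reading 11.4 mm open on the 12 mm bar.

**During the swing:**
- **Grip shift:** near 45° the force on the tool rose to about 21 N. The bar had shifted about 3.5 mm along the pads towards the fingertips, probably by rolling. I relaxed the pose and lowered the grip force to 8 N for the rest of the swing, and the load went away.
- **Bar position:** the bar now sits about 4 mm beyond the grasp point, still on the pads.

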